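# Draw the mended plate out of its drying chest and set it on the stand

## Task

The flat mended plate lies sunk in the top of the wooden drying chest, where its sides cannot be gripped. Press on it lightly (the mend is fresh: never more than about 10 N) and slide it out over the open end of the chest until it overhangs enough to take by its two long sides, then lift it clear and set it down gently, level, centred and lengthwise on the cork-topped stand and let go. Do not tip or drop it, and leave the cup, brush and tin alone.

Things in the scene. Friction and masses are not known exactly. Their poses are not given: they have to be found in the camera images.
- plate: pale green flat ceramic plate with gold seams, 140 (x) x 64 (y) x 8 mm, rigid, 0.15 to 0.27 kg; origin at the centre of its underside, x along its length, z up. Starts lengthwise in the recess, its front end 22 to 27 mm inside the open end. It follows a fingertip pressed on it with 7 to 11 N (under about 6 N the finger slips on it); more than 20 N against the chest, its weight included, cracks it
- chest: fixed dark wooden chest, 180 (x) x 113 (y) x 70 mm; origin at the centre of its underside. A recess in its top, 69 mm wide, 10 mm deep (smooth floor 60 mm above the table), runs from a closed rear wall (inner face x = +80 mm) to the open end at x = -90 mm, roughly facing the robot, which drops straight to the table. The walls rise 2 mm above the plate with 2.5 mm beside it
- chest_mouth (a point): middle of the floor's edge at the open end of the recess, 60 mm above the table; axes as the chest: -x points out of the recess, y along the edge
- stand: fixed pale wooden stand, 55 mm high; origin at the centre of its underside. Foot 110 (x) x 90 (y) x 10 mm; above it a column 36 mm wide with a cork top 80 (x) x 44 (y) x 4 mm, narrower than the plate so that fingers pass down beside it
- stand_top (a point): centre of the stand's cork top, 55 mm above the table; x along its length (the plate's length goes along this axis, either way round)
- cup: bystander: loose celadon cup, 68 mm across, 55 mm high, origin at the centre of its underside
- brush: bystander: loose brush lying flat, 150 mm long, along its x
- tin: bystander: loose flat red tin tray with shell pieces, 115 x 75 x 14 mm, origin at the centre of its underside
There are look-alikes about, which are no part of the job. What is shaped like the plate but purple is not meant. Several things look just like the stand: the one meant starts farthest from the robot's base.

How it is judged:
By the outcome, as a careful person would: the job done as asked, in the order asked, and still so for the second after the job is handed in, with the robot touching nothing.
It also fails if it takes over 72 s, if anything falls off the work surface, if the arm or the gripper's body presses on something with over 40 N, if the wrist force passes 120 N, or if a joint passes its speed limit or range.

## Robot

A 7-joint arm with a two-finger parallel gripper is mounted at the origin on the work surface. World frame = base frame: x ahead of the robot, y to its left, z up, the work surface at z = 0. Lengths are in m, angles in rad, forces in N, time in s.
With the tool pointing down it reaches from about 0.4 to 0.85 m from the base axis. Payload 10.4 kg.
Tool frame: the origin (TCP) lies at the very end of the fingers, on their centre line; the grasp point (between the pads) lies r.tcp_to_grasp behind it (r.tcp_to_grasp is the distance from the TCP to the grasp point, in m); z points along the fingers, y is the line along which they close (so a half turn about z gives the same grasp; the last joint's range is limited). The gripper opens to 87 mm and grips with 3 to 60 N. Pads are 19 mm wide; open, the fingers measure 117 mm over their backs; the gripper's body (75 mm by 190 mm) begins 51 mm behind the grasp point.
Start: joints at [1.276, 0.332, -0.065, 1.46, 0.022, 1.35, -0.088], TCP at [0.168, -0.602, 0.223] pointing down, gripper open.
Joint ranges: [-2.6, 2.6], [-0.5, 2.12], [-1.47, 1.34], [0.16, 2.42], [-1.27, 4.41], [0.06, 2.06], [-2.6, 2.6]. Speed limits (rad/s): [2.22, 2.22, 2.79, 2.79, 3.14, 3.14, 3.14].

## Interface

Orientations are given as a unit quaternion [x, y, z, w].
In Python, from bench import monitor, cams, ticket, r gives the robot as it stands.
- The arm moves only by the shell command python3 -m crank 'ROWS' [OPENING] [FORCE]. ROWS is a JSON object whose one key "steps" holds a list of rows, each a list of 2 entries, a list of its own where there are three numbers: the shift along the world's x, y, z in units of 25 mm (1.0 is 25 mm), then the turn, a rotation vector about the world's x, y, z in units of 5 degrees (1.0 is 5 degrees). In form: {"steps": [[[x, y, z], [ax, ay, az]], ...]}. A call has 1 to 10 rows; each row shifts and turns the commanded pose from where the row before left it; what a row does not reach is not made up. A row lasts 1/12 s, in which the tool goes at most 41.7 mm and 7.16 degrees, less where a joint would pass 70% of its speed; a pose out of reach is approached as far as the arm can. A call is refused whole if a number of a shift passes 1 or a number of a turn 1, either way. A call with a gripper value outside its range is refused whole. OPENING is the finger opening in mm, from 0 to 87, set as the call begins (- or left out, the last holds). The fingers move at their own pace and stop on an object; FORCE is the grip in N (left out, the last holds). Time passes only in rows, so rows that do not move let the fingers close. It gives the time, the measured TCP pose, the force, the opening and the grip force at its end, in the units of the state.
- monitor.read_state(): the state, without advancing time (a new reading comes with each control period).
- cams.camera(name): name is "scene" or "top"; returns a dict with "pixels" (400x640x3 uint8, blue, green, red), "z_map" (400x640 float32, m along the optical axis (not along the pixel's ray), 0 where there is no reading), "vfov" (degrees; the focal length in pixels is half the picture's height over the tangent of half this angle, whatever the lens; pixels are square), "cx", "cy" (the principal point, pixels), "k1" (the pictures are not rectified: a ray, as slopes to the right and down, at radius r is drawn at 1 + k1 r^2 times it, then the intrinsics apply), "T" (4x4, takes a point from camera to world coordinates). Camera axes: x right, y up, looking along -z (the intrinsics and any distortion apply to the point x, -y, -z); pixel columns grow to the right and rows downward; lengths in m; the calibration is good to about 2 mm. A picture is of the moment at which its call begins.
- ticket.close_job(): hands the job in; it is judged then, once.
The state is a dict: "time": time; "joint_positions": joint angles; "joint_vel": joint speeds; "joint_torque": joint torques, N m; "ee_pos": TCP position; "eef_rot": TCP orientation; "ft_force": force on the tool from outside, world axes, zero at the start; "torque": the same for the moment, N m; "width": finger opening in m; "grip_force": force on a finger pad.
Only numpy, scipy, OpenCV 4.12 (cv2) and the standard library are available. Lean on these libraries where they do the work, as an engineer would, in place of code of your own. Each camera call takes 0.05 s, during which the arm holds its last target. There are 200 camera calls.

## Working session

There is one attempt and no reset: what is moved stays moved. The work goes in short steps, Python scripts to look and compute and a shell command to move; the robot and the scene stay as the last step left them, time stands still between calls to the robot, and variables do not carry over. Pictures are saved under pics/ and viewed, at most 10 in all, crops included, and the job is handed in when it is done.

```bash
mkdir -p pics; ls; cat > h.py <<'E'
import numpy as np,cv2
from bench import monitor,cams,ticket,r
def K(c):
    h,w=c["z_map"].shape; f=h/2/np.tan(np.radians(c["vfov"])/2)
    return f
def cloud(c):
    h,w=c["z_map"].shape; f=K(c)
    u,v=np.meshgrid(np.arange(w),np.arange(h))
    a=(u-c["cx"])/f; b=(v-c["cy"])/f; x,y=a.copy(),b.copy()
    for _ in range(20):
        s=1+c["k1"]*(x*x+y*y); x,y=a/s,b/s
    z=c["z_map"]; P=np.stack([x*z,-y*z,-z,np.ones_like(z)],-1)
    W=(P@np.asarray(c["T"]).T)[...,:3]; W[z<=0]=np.nan
    return W
E
python3 - <<'E'
from h import *
for n in("scene","top"):
    c=cams.camera(n); np.savez(f"{n}.npz",img=c["pixels"],W=cloud(c)); cv2.imwrite(f"pics/{n}0.png",c["pixels"])
    print(n,c["vfov"],c["k1"],np.round(c["T"],3).tolist())
s=monitor.read_state(); print(s); print(r.tcp_to_grasp)
E
```

```text
pics
scene 56.39419919087671 -0.03808049599917643 [[-0.385, -0.771, 0.507, 1.073], [0.923, -0.329, 0.201, 0.226], [0.012, 0.545, 0.838, 0.965], [0.0, 0.0, 0.0, 1.0]]
top 52.073176593697426 -0.06778515276115954 [[-0.007, 0.993, -0.118, 0.423], [-1.0, -0.007, -0.003, -0.001], [-0.004, 0.118, 0.993, 1.106], [0.0, 0.0, 0.0, 1.0]]
{'time': 0.1, 'joint_positions': array([ 1.27636781,  0.33278524, -0.06471234,  1.46083164,  0.02158845,
        1.34988714, -0.08852158]), 'joint_vel': array([-0.00202621, -0.0003616 ,  0.00050996, -0.00267498,  0.00103939,
       -0.00143795,  0.00145867]), 'joint_torque': array([ 1.49386819e-03, -6.24548149e+01,  2.47839588e-02, -3.90719962e+01,
       -6.15205220e-02,  3.65829875e-02,  8.10012784e-05]), 'ee_pos': array([ 0.16772797, -0.60172968,  0.22186043]), 'eef_rot': array([ 9.90777262e-01,  1.35499252e-01, -1.01588766e-04, -5.99703887e-04]), 'ft_force': array([-0.06193134,  0.05769009, -0.12667626]), 'torque': array([ 0.0210912 ,  0.01462432, -0.01767188]), 'grip_force': 0.0, 'width': 0.08678591271563758}
0.0187
```

View pics/top0.png

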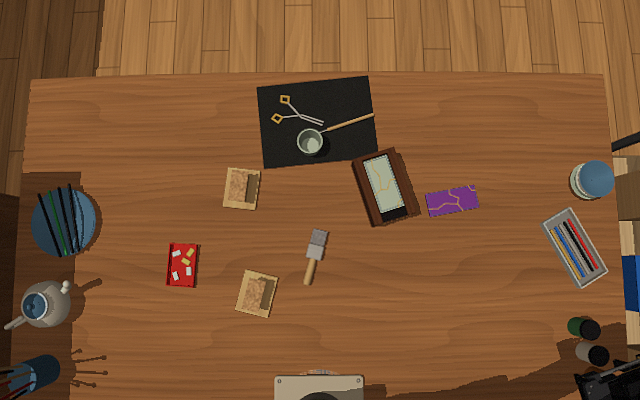

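View pics/scene0.png

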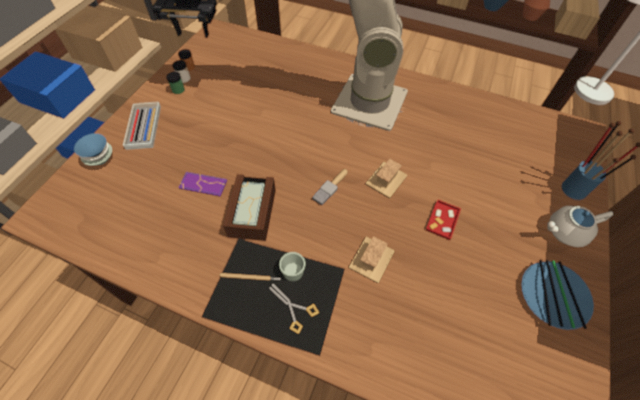

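The top view shows the plate in the chest at about (383,184), with the open end toward the base at about (397,215). The two stands are at (242,188), which is the farther one, and (257,292). The brush is at (316,255), the tin at (183,265) and the cup at (310,141).

```bash
cat >> h.py <<'E'
def rect(P):
    P=np.asarray(P,np.float32); (c,s,a)=cv2.minAreaRect(P*1000)
    b=cv2.boxPoints((c,s,a)); e=b[1]-b[0]; g=b[2]-b[1]
    if np.linalg.norm(g)>np.linalg.norm(e): e,g=g,e
    return np.round(c,1),round(float(np.linalg.norm(e)),1),round(float(np.linalg.norm(g)),1),round(float(np.degrees(np.arctan2(e[1],e[0])))%180,2)
def seg(W,cx,cy,rad,lo,hi,mask=None):
    m=(np.hypot(W[...,0]-cx,W[...,1]-cy)<rad)&(W[...,2]>lo)&(W[...,2]<hi)
    if mask is not None:m&=mask
    n,l,st,_=cv2.connectedComponentsWithStats(m.astype(np.uint8))
    k=1+np.argmax(st[1:,4]); return W[l==k]
def green(img):
    hsv=cv2.cvtColor(img,cv2.COLOR_BGR2HSV); return (hsv[...,2]>130)&(hsv[...,1]<90)
E
python3 - <<'E'
from h import *
for n in("top","scene"):
    d=np.load(n+".npz");W=d["W"];img=d["img"]
    if n=="top":
        pc=W[184,383];sc=W[186,238];s2=W[290,255]; print("px",pc,sc,s2)
    z=W[...,2]; t=z[(abs(z)<.02)&(abs(W[...,0]-.5)<.2)&(abs(W[...,1])<.25)]; print(n,"table",np.nanmedian(t))
    S=seg(W,pc[0],pc[1],.12,.045,.09,green(img)); print("plate",rect(S[:,:2]),np.median(S[:,2]))
    S=seg(W,pc[0],pc[1],.14,.035,.09); print("chest",rect(S[:,:2]))
    S=seg(W,pc[0],pc[1],.14,.069-.0025,.09); print("chestrim+plate",rect(S[:,:2]))
    S=seg(W,pc[0],pc[1],.14,.04,.064); print("floor",rect(S[:,:2]),np.median(S[:,2]))
    S=seg(W,sc[0],sc[1],.09,.045,.07); print("stand top",rect(S[:,:2]),np.median(S[:,2]))
    S=seg(W,sc[0],sc[1],.09,.005,.07); print("stand all",rect(S[:,:2]))
    for nm,p in(("cup",(141,310)),("brush",(255,316)),("tin",(265,183))):
        if n=="top": print(nm,W[p])
    big=cv2.resize(img[130:240,330:430] if n=="top" else img[160:250,200:300],None,fx=5,fy=5,interpolation=cv2.INTER_CUBIC)
    if n=="top":cv2.imwrite("pics/topc.png",big)
from scipy.spatial.transform import Rotation as R
print(R.from_quat(monitor.read_state()["eef_rot"]).as_matrix().round(3))
E
```

```text
px [ 0.60834524 -0.17093775  0.06651911] [0.60770352 0.20533111 0.0566819 ] [0.34013521 0.15869884 0.05421044]
top table 0.00031224271563656814
plate (array([ 610.2, -171.1]), 140.0, 65.3, 16.85) 0.06799521741005399
chest (array([ 603.4, -173.1]), 183.5, 115.7, 17.26)
chestrim+plate (array([ 604.7, -172.3]), 180.6, 114.8, 17.2)
floor (array([ 535.3, -198.9]), 91.0, 36.2, 107.78) 0.060267463179975334
stand top (array([610.1, 205.3]), 81.2, 44.9, 172.13) 0.05493089339764279
stand all (array([609.9, 205.7]), 110.6, 91.3, 173.26)
cup [0.7417502  0.01784358 0.00426845]
brush [0.42795502 0.0033192  0.01668418]
tin [ 4.02665796e-01  3.63155920e-01 -1.33353127e-04]
scene table -0.0016146969272139988
plate (array([ 608. , -169.9]), 149.3, 65.9, 17.73) 0.06591921130679279
chest (array([ 605.8, -171.8]), 185.0, 114.7, 16.95)
chestrim+plate (array([ 606.7, -171.5]), 182.2, 114.3, 17.2)
floor (array([ 618.2, -126. ]), 212.0, 95.6, 164.79) 0.05223405149323174
stand top (array([609.9, 208.4]), 82.5, 43.8, 172.1) 0.053949790789581065
stand all (array([611.2, 207.9]), 110.1, 90.1, 173.2)
[[ 0.963  0.268 -0.   ]
 [ 0.268 -0.963  0.001]
 [-0.    -0.001 -1.   ]]
```

View pics/topc.png

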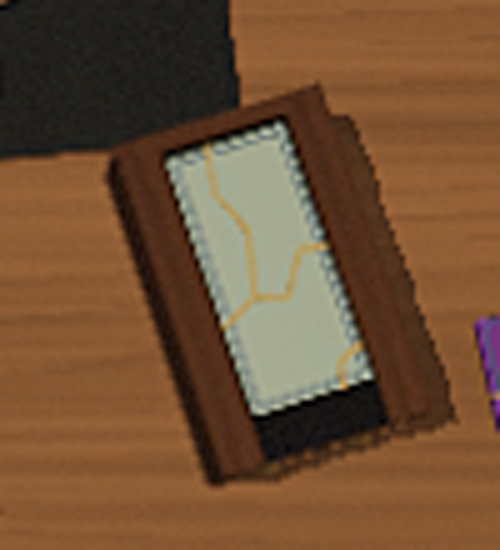

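Recess axis yaw is about 17.1° and the chest centre about (0.605,-0.172), so the plate centre is near (0.609,-0.171). The meant stand is at (0.610,0.207) with yaw about -7.3°. I'll press 30 mm behind the plate centre, near (0.638,-0.162), with the fingers closed.

```bash
python3 -m crank '{"steps":[[[0.95,0.88,0],[0,0,0.3]],[[0.95,0.88,0],[0,0,0]],[[0.95,0.88,0],[0,0,0]],[[0.95,0.88,0],[0,0,0]],[[0.95,0.88,0],[0,0,0]],[[0.95,0.88,0],[0,0,0]],[[0.95,0.88,0],[0,0,0]],[[0.95,0.88,0],[0,0,0]],[[0.95,0.88,0],[0,0,0]],[[0.95,0.88,0],[0,0,0]]]}' 0 20
python3 -m crank '{"steps":[[[0.95,0.88,0],[0,0,0]],[[0.95,0.88,0],[0,0,0]],[[0.95,0.88,0],[0,0,0]],[[0.95,0.88,0],[0,0,0]],[[0.95,0.88,0],[0,0,0]],[[0.95,0.88,0],[0,0,0]],[[0.95,0.88,0],[0,0,0]],[[0.95,0.88,0],[0,0,0]],[[0.95,0.88,0],[0,0,0]],[[0,0,0],[0,0,0]]]}'
```

```text
time: 0.93
ee_pos: [0.4061, -0.3807, 0.2223]
eef_rot: [0.989, 0.148, -0.0, -0.0]
ft_force: [-0.2, 0.1, -0.5]
width: 0.0281
grip_force: 0.0
time: 1.77
ee_pos: [0.6224, -0.1767, 0.2216]
eef_rot: [0.988, 0.152, 0.001, -0.002]
ft_force: [1.3, 0.2, 0.4]
width: 0.0004
grip_force: 0.0
```

```bash
python3 -m crank '{"steps":[[[0.63,0.59,0],[0,0,0]],[[0,0,-0.8],[0,0,0]],[[0,0,-0.8],[0,0,0]],[[0,0,-0.8],[0,0,0]],[[0,0,-0.8],[0,0,0]],[[0,0,-0.8],[0,0,0]],[[0,0,-0.8],[0,0,0]],[[0,0,-0.4],[0,0,0]],[[0,0,0],[0,0,0]],[[0,0,0],[0,0,0]]]}'
python3 -m crank '{"steps":[[[0,0,0],[0,0,0]],[[0,0,0],[0,0,0]],[[0,0,0],[0,0,0]]]}'
```

```text
time: 2.6
ee_pos: [0.6347, -0.1693, 0.0926]
eef_rot: [0.989, 0.148, -0.0, -0.0]
ft_force: [-0.3, -0.4, 0.5]
width: 0.0006
grip_force: 0.0
time: 2.85
ee_pos: [0.6354, -0.1694, 0.0938]
eef_rot: [0.989, 0.148, 0.001, 0.0]
ft_force: [-0.4, -0.2, -0.7]
width: 0.0004
grip_force: 0.0
```

```bash
python3 -m crank '{"steps":[[[0.08,0.3,-0.3],[0,0,0]],[[0,0,-0.3],[0,0,0]],[[0,0,-0.2],[0,0,0]],[[0,0,0],[0,0,0]],[[0,0,0],[0,0,0]],[[0,0,0],[0,0,0]]]}'
python3 -m crank '{"steps":[[[0,0,-0.06],[0,0,0]],[[0,0,0],[0,0,0]],[[0,0,0],[0,0,0]]]}'
```

```text
time: 3.35
ee_pos: [0.6368, -0.162, 0.0725]
eef_rot: [0.989, 0.148, -0.0, 0.0]
ft_force: [0.7, -0.6, 0.1]
width: 0.0002
grip_force: 0.0
time: 3.6
ee_pos: [0.6368, -0.1619, 0.0712]
eef_rot: [0.989, 0.148, 0.0, 0.0]
ft_force: [-0.1, 0.1, 0.6]
width: 0.0006
grip_force: 0.0
```

```bash
for i in 1; do :; done; python3 -m crank '{"steps":[[[0,0,-0.06],[0,0,0]],[[0,0,0],[0,0,0]],[[0,0,0],[0,0,0]]]}'
python3 -m crank '{"steps":[[[0,0,-0.04],[0,0,0]],[[0,0,0],[0,0,0]],[[0,0,0],[0,0,0]]]}'
```

```text
time: 3.85
ee_pos: [0.6368, -0.1619, 0.0695]
eef_rot: [0.989, 0.148, -0.0, 0.0]
ft_force: [-0.3, -0.2, 0.6]
width: 0.0001
grip_force: 0.0
time: 4.1
ee_pos: [0.6369, -0.1618, 0.0686]
eef_rot: [0.989, 0.148, 0.0, 0.0]
ft_force: [-0.6, -0.1, -0.1]
width: 0.0005
grip_force: 0.2
```

```bash
python3 -m crank '{"steps":[[[0,0,-0.02],[0,0,0]],[[0,0,0],[0,0,0]],[[0,0,0],[0,0,0]]]}'|grep -E "pos|ft"
python3 -m crank '{"steps":[[[0,0,-0.02],[0,0,0]],[[0,0,0],[0,0,0]],[[0,0,0],[0,0,0]]]}'|grep -E "pos|ft"
```

```text
ee_pos: [0.6369, -0.1618, 0.0686]
ft_force: [-1.1, 0.2, 5.0]
ee_pos: [0.6369, -0.1618, 0.0686]
ft_force: [-4.1, 0.6, 8.6]
```

```bash
python3 -m crank '{"steps":[[[-0.076,-0.024,0],[0,0,0]],[[-0.076,-0.024,0],[0,0,0]],[[-0.076,-0.024,0],[0,0,0]],[[0,0,0],[0,0,0]]]}'|grep -E "pos|ft"
```

```text
ee_pos: [0.632, -0.1635, 0.0686]
ft_force: [1.8, 1.2, 6.4]
```

```bash
python3 -m crank '{"steps":[[[0,0,-0.01],[0,0,0]],[[-0.076,-0.024,0],[0,0,0]],[[-0.076,-0.024,0],[0,0,0]],[[-0.076,-0.024,0],[0,0,0]]]}'|grep -E "pos|ft"; python3 - <<'E'
from h import *
c=cams.camera("top");W=cloud(c)
S=seg(W,.600,-.1735,.12,.045,.09,green(c["pixels"])); print("plate",rect(S[:,:2]))
print(monitor.read_state()["ft_force"])
E
```

```text
ee_pos: [0.6269, -0.1651, 0.0685]
ft_force: [4.1, 0.6, 7.2]
plate (array([ 555.7, -173.5]), 54.9, 35.4, 18.72)
[2.41458081 0.79176121 5.99025069]
```

```bash
cat >> h.py <<'E'
A=np.radians(17.1);D=np.array([np.cos(A),np.sin(A)]);N=np.array([-D[1],D[0]]);C=np.array([.605,-.172])
def front(W,img):
    hsv=cv2.cvtColor(img,cv2.COLOR_BGR2HSV)
    p=W[...,:2]-C; al=p@D; la=p@N
    m=(hsv[...,2]>120)&(hsv[...,1]<90)&(abs(la)<.034)&(al<.0)&(al>-.2)&(W[...,2]>.055)&(W[...,2]<.078)
    n,l,st,_=cv2.connectedComponentsWithStats(m.astype(np.uint8)); k=1+np.argmax(st[1:,4]); m=l==k
    return [round(1000*float(np.percentile(al[m&(abs(la-o)<.008)],2)),1) for o in(-.018,0,.018)],np.round(1000*np.percentile(la[m],[1,99]),1),m.sum()
def look():
    c=cams.camera("top");print("front",front(cloud(c),c["pixels"]));return c
E
python3 - <<'E'
from h import *
d=np.load("top.npz");print(front(d["W"],d["img"]));look()
E
python3 -m crank '{"steps":[[[0,0,-0.007],[0,0,0]],[[0,0,0],[0,0,0]]]}'|grep -E "pos|ft"
```

```text
([-63.2, -64.2, -64.2], array([-32. ,  30.1]), np.int64(523))
ee_pos: [0.6266, -0.1652, 0.0685]
ft_force: [1.8, 1.4, 8.3]Traceback (most recent call last):
  File "<stdin>", line 2, in <module>
  File "h.py", line 35, in look
    c=cams.camera("top");print("front",front(cloud(c),c["pixels"]));return c
                                       ~~~~~^^^^^^^^^^^^^^^^^^^^^^
  File "h.py", line 33, in front
    return [round(1000*float(np.percentile(al[m&(abs(la-o)<.008)],2)),1) for o in(-.018,0,.018)],np.round(1000*np.percentile(la[m],[1,99]),1),m.sum()
                             ~~~~~~~~~~~~~^^^^^^^^^^^^^^^^^^^^^^^^^^
    return _quantile_unchecked(
        a, q, axis, out, overwrite_input, method, keepdims, weights)
    return _ureduce(a,
                    func=_quantile_ureduce_func,
    ...<5 lines>...
                    overwrite_input=overwrite_input,
                    method=method)
    r = func(a, **kwargs)
    result = _quantile(arr,
                       quantiles=q,
    ...<2 lines>...
                       out=out,
                       weights=wgt)
    slices_having_nans = np.isnan(arr[-1, ...])
                                  ~~~^^^^^^^^^
IndexError: index -1 is out of bounds for axis 0 with size 0
```

```bash
sed -i 's/for o in(-.018,0,.018)\]/for o in(-.018,0,.018) if (m\&(abs(la-o)<.008)).sum()>4]/' h.py
python3 - <<'E'
from h import *
c=look();c2=cams.camera("scene");print(front(cloud(c2),c2["pixels"]));d=np.load("scene.npz");print(front(d["W"],d["img"]))
a=cv2.resize(c["pixels"][130:240,330:430],None,fx=4,fy=4);b=cv2.resize(c2["pixels"][160:250,190:280],None,fx=4.4,fy=4.889)
cv2.imwrite("pics/p1.png",np.hstack([a,b[:440]]))
E
```

```text
front ([-70.3, -74.6], array([-2.3, 30.1]), np.int64(239))
([], array([21.2, 21.2]), np.int64(1))
([-70.5, -64.0, -69.3], array([-31.3,  32. ]), np.int64(420))
```

View pics/p1.png

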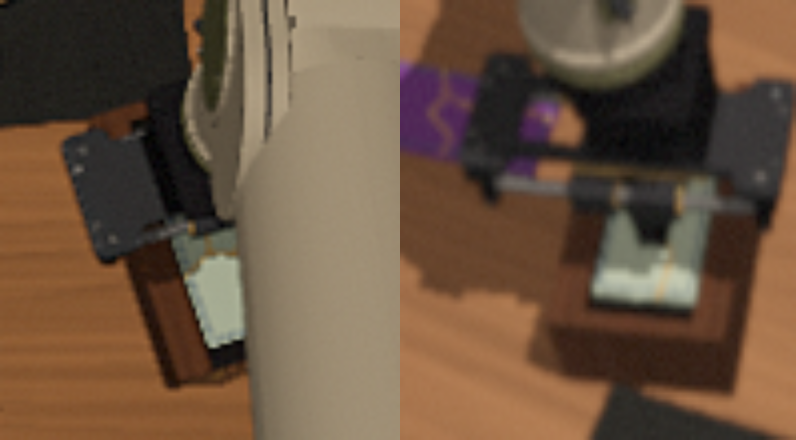

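The left crop shows the plate's front edge near (225,345), about 10 mm further out. In the right crop the gap to the rear wall is opening at (640,300), so the plate follows the finger.

```bash
for k in 1; do :; done; python3 -m crank '{"steps":[[[-0.11,-0.034,0],[0,0,0]],[[-0.11,-0.034,0],[0,0,0]],[[-0.11,-0.034,0],[0,0,0]],[[-0.11,-0.034,0],[0,0,0]]]}'|grep -E "pos|ft"; python3 -m crank '{"steps":[[[0,0,0],[0,0,0]]]}'|grep -E "pos|ft"; python3 -c "
from h import *
look()"
```

```text
ee_pos: [0.6161, -0.1685, 0.0685]
ft_force: [4.7, 2.4, 7.5]
ee_pos: [0.6156, -0.1687, 0.0685]
ft_force: [0.9, 0.0, 8.3]
front ([-76.2, -85.4], array([-3.3, 30. ]), np.int64(242))
```

```bash
python3 -m crank '{"steps":[[[-0.11,-0.034,0],[0,0,0]],[[-0.11,-0.034,0],[0,0,0]],[[-0.11,-0.034,0],[0,0,0]],[[-0.11,-0.034,0],[0,0,0]],[[-0.11,-0.034,0],[0,0,0]]]}'|grep -E "pos|ft"; python3 -m crank '{"steps":[[[0,0,0],[0,0,0]]]}'|grep -E "pos|ft"; python3 -c "
from h import *
look()"
```

```text
ee_pos: [0.6023, -0.1728, 0.0685]
ft_force: [3.8, 1.5, 6.3]
ee_pos: [0.6019, -0.173, 0.0685]
ft_force: [1.3, 0.8, 8.3]
front ([-94.1, -100.3], array([-3.8, 30. ]), np.int64(249))
```

```bash
python3 -m crank '{"steps":[[[-0.11,-0.034,-0.003],[0,0,0]],[[-0.11,-0.034,0],[0,0,0]],[[-0.11,-0.034,0],[0,0,0]],[[-0.11,-0.034,0],[0,0,0]],[[-0.11,-0.034,0],[0,0,0]],[[-0.11,-0.034,0],[0,0,0]]]}'|grep -E "pos|ft"; python3 -m crank '{"steps":[[[0,0,0],[0,0,0]]]}'|grep -E "pos|ft"; python3 -c "
from h import *
look()"
```

```text
ee_pos: [0.5859, -0.1779, 0.0685]
ft_force: [4.1, 1.3, 6.9]
ee_pos: [0.5855, -0.1781, 0.0685]
ft_force: [2.5, 0.5, 8.4]
front ([-113.7, -118.0], array([-5.2, 29.9]), np.int64(259))
```

```bash
python3 -m crank '{"steps":[[[-0.11,-0.034,0],[0,0,0]],[[-0.11,-0.034,0],[0,0,0]],[[-0.11,-0.034,0],[0,0,0]],[[-0.11,-0.034,0],[0,0,0]],[[-0.11,-0.034,0],[0,0,0]],[[-0.11,-0.034,0],[0,0,0]]]}'|grep -E "pos|ft"; python3 -m crank '{"steps":[[[0,0,0],[0,0,0]]]}'|grep -E "pos|ft"; python3 -c "
from h import *
look()"
```

```text
ee_pos: [0.5695, -0.183, 0.0685]
ft_force: [4.3, 1.2, 7.9]
ee_pos: [0.569, -0.1832, 0.0685]
ft_force: [2.6, 1.0, 10.0]
front ([-131.7, -134.4], array([-3.6, 29.9]), np.int64(251))
```

```bash
python3 -m crank '{"steps":[[[0,0,0.006],[0,0,0]],[[-0.11,-0.034,0],[0,0,0]],[[-0.11,-0.034,0],[0,0,0]],[[-0.11,-0.034,0],[0,0,0]],[[-0.11,-0.034,0],[0,0,0]],[[-0.11,-0.034,0],[0,0,0]]]}'|grep -E "pos|ft"; python3 -m crank '{"steps":[[[0,0,0],[0,0,0]]]}'|grep -E "pos|ft"; python3 -c "
from h import *
look()"
```

```text
ee_pos: [0.5556, -0.1873, 0.0685]
ft_force: [3.6, 1.3, 6.1]
ee_pos: [0.5551, -0.1875, 0.0685]
ft_force: [2.4, 1.0, 8.8]
front ([-147.2, -149.5], array([-3.1, 29.7]), np.int64(249))
```

```bash
python3 -m crank '{"steps":[[[0,0,0.1],[0,0,0]],[[0,0,0.6],[0,0,0]],[[0,0,0.9],[0,0,0]],[[0,0,0.9],[0,0,0]],[[0.5,0.15,0.9],[0,0,0]],[[1,0.3,0.4],[0,0,0]],[[1,0.3,0],[0,0,0]],[[1,0.3,0],[0,0,0]],[[1,0.3,0],[0,0,0]],[[0,0,0],[0,0,0]]]}' 87|grep -E "pos|ft"; python3 - <<'E'
from h import *
c=look();W=cloud(c);c2=cams.camera("scene");W2=cloud(c2)
for n,w,i in(("top",W,c),("scene",W2,c2)):
    S=seg(w,.528,-.195,.13,.05,.08,green(i["pixels"]));print(n,rect(S[:,:2]),np.percentile(S[:,2],[5,50,95]))
cv2.imwrite("pics/p2.png",np.hstack([cv2.resize(c["pixels"][140:250,330:430],None,fx=4,fy=4),cv2.resize(c2["pixels"][140:250,190:280],None,fx=4,fy=4)]))
E
```

```text
ee_pos: [0.6689, -0.1507, 0.1607]
ft_force: [0.1, 1.3, -0.5]
front ([-66.1, -135.4], array([-8. , 30.8]), np.int64(464))
top (array([ 524.3, -171.4]), 143.3, 39.8, 4.38) [0.06483292 0.06802119 0.07109853]
scene (array([ 475.8, -202.1]), 46.3, 34.3, 115.99) [0.06314604 0.06604008 0.06844508]
```

View pics/p2.png

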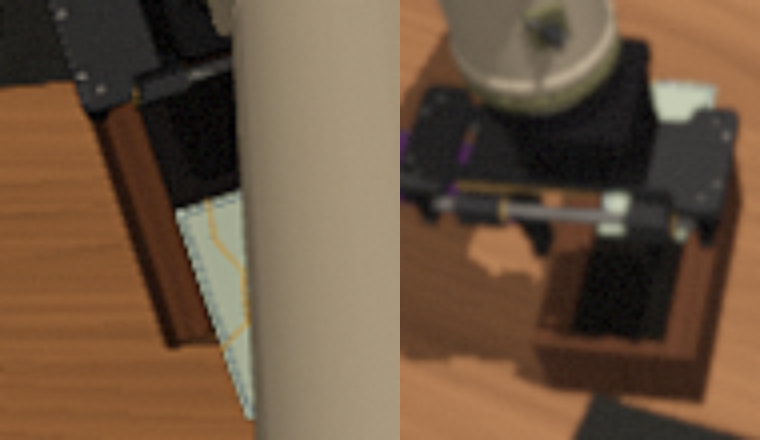

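The plate lies level on the edge. In the left crop its rear-left corner is at (178,208) and its front-left corner at (250,415), well past the chest end at (170,345). I'll fit the visible long edge and rear edge.

```bash
cat > e.py <<'E'
from h import *
def edges(W,img):
    hsv=cv2.cvtColor(img,cv2.COLOR_BGR2HSV);p=W[...,:2]-C;al=(p@D)*1e3;la=(p@N)*1e3
    m=(hsv[...,2]>120)&(hsv[...,1]<90)&(abs(la)<40)&(al<90)&(al>-170)&(W[...,2]>.06)&(W[...,2]<.074)
    a,l=al[m],la[m];E=[]
    for s in range(-160,80,6):
        k=(a>=s)&(a<s+6)
        if k.sum()>5:E.append((s+3,np.percentile(l[k],98),k.sum()))
    E=np.array(E);return a,l,E
for f in("old","new"):
    if f=="old": d=np.load("top.npz");W,i=d["W"],d["img"]
    else: c=cams.camera("top");W,i=cloud(c),c["pixels"]
    a,l,E=edges(W,i);E=E[1:-1];q=np.polyfit(E[:,0],E[:,1],1)
    print(f,"slope deg",np.degrees(np.arctan(q[0])),"left edge at mid",np.polyval(q,E[:,0].mean()),"res",np.std(E[:,1]-np.polyval(q,E[:,0])),"al range",np.percentile(a,[.5,99.5]), "al left strip",[np.percentile(a[(l>8)&(l<28)],[1,99])])
E
python3 e.py
```

```text
old slope deg 0.514842980797052 left edge at mid 29.586655751220853 res 0.7236627041709895 al range [-64.38892308  73.41820559] al left strip [array([-64.42651474,  71.45758543])]
new slope deg 0.41545919812938875 left edge at mid 29.51636733439584 res 0.5984916335516491 al range [-148.37842767  -11.78169688] al left strip [array([-146.85084106,  -12.50085317])]
```

```bash
python3 -m crank '{"steps":[[[-0.93,-0.3,0],[0,0,0]],[[-0.93,-0.3,0],[0,0,0]],[[-0.93,-0.3,0],[0,0,0]],[[-0.93,-0.3,0],[0,0,0]],[[-0.93,-0.3,0],[0,0,0]],[[-0.93,-0.3,0],[0,0,0]],[[-0.93,-0.3,0],[0,0,0]],[[0,0,0],[0,0,0]],[[0,0,0],[0,0,0]],[[0,0,0],[0,0,0]]]}'; python3 - <<'E'
from h import *
from scipy.spatial.transform import Rotation as R
s=monitor.read_state();print(s["ee_pos"],R.from_quat(s["eef_rot"]).as_matrix().round(4).tolist())
p=(s["ee_pos"][:2]-C)*1e3;print(p@D,p@N)
E
```

```text
time: 10.37
ee_pos: [0.5034, -0.2066, 0.1626]
eef_rot: [0.989, 0.148, 0.0, 0.0]
ft_force: [0.7, -0.1, 0.7]
width: 0.0872
grip_force: 0.0
[ 0.50340318 -0.20660787  0.16261603] [[0.9562, 0.2926, 0.0006], [0.2926, -0.9562, -0.0007], [0.0004, 0.0008, -1.0]]
-107.281641449357 -3.20440311594933
```

```bash
python3 -m crank '{"steps":[[[0.1,0.12,-0.3],[0,0,0.08]],[[0,0,-0.8],[0,0,0]],[[0,0,-0.8],[0,0,0]],[[0,0,-0.5],[0,0,0]],[[0,0,-0.3],[0,0,0]],[[0,0,0],[0,0,0]],[[0,0,0],[0,0,0]],[[0,0,0],[0,0,0]]]}'; python3 -m crank '{"steps":[[[0,0,-0.6],[0,0,0]],[[0,0,-0.6],[0,0,0]],[[0,0,-0.4],[0,0,0]],[[0,0,-0.3],[0,0,0]],[[0,0,0],[0,0,0]],[[0,0,0],[0,0,0]],[[0,0,0],[0,0,0]]]}'
```

```text
time: 11.03
ee_pos: [0.5069, -0.2033, 0.0956]
eef_rot: [0.988, 0.152, 0.001, 0.0]
ft_force: [-0.3, 0.5, 0.8]
width: 0.0868
grip_force: 0.0
time: 11.62
ee_pos: [0.5067, -0.2034, 0.048]
eef_rot: [0.988, 0.152, 0.001, 0.0]
ft_force: [-0.3, 0.6, 0.6]
width: 0.0871
grip_force: 0.0
```

```bash
python3 -m crank '{"steps":[[[0,0,-0.1],[0,0,0]],[[0,0,0],[0,0,0]],[[0,0,0],[0,0,0]],[[0,0,0],[0,0,0]],[[0,0,0],[0,0,0]],[[0,0,0],[0,0,0]]]}' 60 5; python3 -m crank '{"steps":[[[0,0,0],[0,0,0]],[[0,0,0],[0,0,0]],[[0,0,0],[0,0,0]],[[0,0,0],[0,0,0]]]}' 60 30
```

```text
time: 12.12
ee_pos: [0.5062, -0.2034, 0.0449]
eef_rot: [0.988, 0.152, 0.0, 0.0]
ft_force: [-1.5, -0.9, 1.1]
width: 0.0643
grip_force: 5.0
time: 12.45
ee_pos: [0.5062, -0.2034, 0.0449]
eef_rot: [0.988, 0.152, 0.0, 0.0]
ft_force: [-0.8, -0.8, 1.6]
width: 0.0635
grip_force: 30.0
```

```bash
python3 -m crank '{"steps":[[[0,0,0.05],[0,0,0]],[[0,0,0.1],[0,0,0]],[[0,0,0.1],[0,0,0]],[[0,0,0.15],[0,0,0]],[[0,0,0.2],[0,0,0]],[[0,0,0.3],[0,0,0]],[[0,0,0.4],[0,0,0]],[[0,0,0.6],[0,0,0]],[[0,0,0.6],[0,0,0]],[[0,0,0.5],[0,0,0]]]}' 60 40; python3 -m crank '{"steps":[[[0,0,0],[0,0,0]],[[0,0,0],[0,0,0]],[[0,0,0],[0,0,0]]]}'; python3 - <<'E'
from h import *
c=cams.camera("scene");W=cloud(c)
S=seg(W,.528,-.195,.13,.09,.16,green(c["pixels"]));q=np.c_[(S[:,:2]-C)@D,(S[:,:2]-C)@N,np.ones(len(S))]
k=q[:,0]>-.09
print(len(S),np.percentile(q[:,0],[1,99]),np.percentile(S[:,2],[2,50,98]))
print(np.linalg.lstsq(q,S[:,2],rcond=None)[0])
for n in("scene","top"):
    x=c if n=="scene" else cams.camera(n)
    globals()[n]=cv2.resize(x["pixels"][120:260,170:310] if n=="scene" else x["pixels"][130:270,320:460],None,fx=2.8,fy=2.8)
cv2.imwrite("pics/p3.png",np.hstack([top,scene]))
E
```

```text
time: 13.28
ee_pos: [0.5066, -0.2033, 0.1217]
eef_rot: [0.988, 0.152, 0.001, 0.0]
ft_force: [0.0, -0.4, -1.6]
width: 0.0634
grip_force: 40.0
time: 13.53
ee_pos: [0.5057, -0.2032, 0.1192]
eef_rot: [0.988, 0.152, -0.0, -0.0]
ft_force: [-1.3, -0.4, -2.3]
width: 0.0629
grip_force: 40.0
513 [-0.09131007 -0.00953965] [0.1367073  0.14018207 0.14328801]
[-0.00349957 -0.00296968  0.13994126]
```

View pics/p3.png

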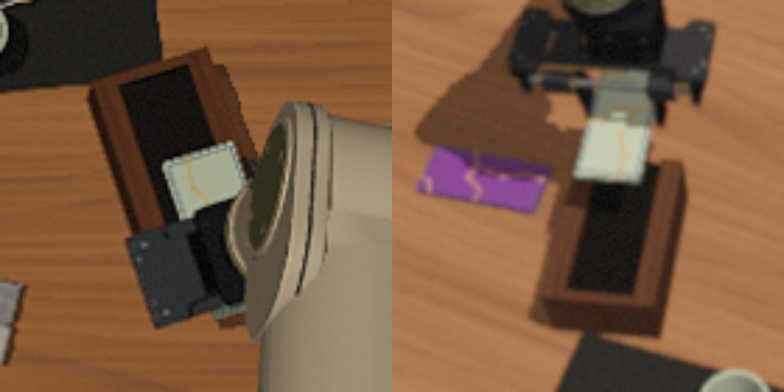

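Left crop: the plate is held clear at (205,180). Fitted slope is under 0.2°, so it is level. Its centre is about 24.5 mm ahead of the TCP. Next I carry it to the stand.

```bash
python3 -m crank '{"steps":[[[0.14,0.3,0],[0,0,-0.245]],[[0.14,0.5,0],[0,0,-0.245]],[[0.14,0.7,0],[0,0,-0.245]],[[0.14,0.7,0],[0,0,-0.245]],[[0.14,0.7,0],[0,0,-0.245]],[[0.14,0.7,0],[0,0,-0.245]],[[0.14,0.7,0],[0,0,-0.245]],[[0.14,0.7,0],[0,0,-0.245]],[[0.14,0.7,0],[0,0,-0.245]],[[0.14,0.7,0],[0,0,-0.245]]]}'; python3 -m crank '{"steps":[[[0.14,0.7,0],[0,0,-0.245]],[[0.14,0.7,0],[0,0,-0.245]],[[0.14,0.7,0],[0,0,-0.245]],[[0.14,0.7,0],[0,0,-0.245]],[[0.14,0.7,0],[0,0,-0.245]],[[0.14,0.7,0],[0,0,-0.245]],[[0.14,0.7,0],[0,0,-0.245]],[[0.14,0.7,0],[0,0,-0.245]],[[0.14,0.7,0],[0,0,-0.245]],[[0.14,0.6,0],[0,0,-0.245]]]}';python3 -m crank '{"steps":[[[0.2,0.6,0],[0,0,0]],[[0.1,0.6,0],[0,0,0]],[[0.1,0.5,0],[0,0,0]],[[0,0.4,0],[0,0,0]],[[0,0.3,0],[0,0,0]],[[0,0.2,0],[0,0,0]],[[0,0,0],[0,0,0]],[[0,0,0],[0,0,0]],[[0,0,0],[0,0,0]],[[0,0,0],[0,0,0]]]}'
```

```text
time: 14.47
ee_pos: [0.5408, -0.0424, 0.1189]
eef_rot: [0.999, 0.045, -0.001, -0.0]
ft_force: [0.6, -1.3, -1.9]
width: 0.0634
grip_force: 40.0
time: 15.3
ee_pos: [0.5757, 0.1306, 0.1188]
eef_rot: [0.998, -0.061, -0.001, -0.0]
ft_force: [0.7, 0.7, -0.8]
width: 0.0633
grip_force: 40.0
time: 16.13
ee_pos: [0.5863, 0.1932, 0.1197]
eef_rot: [0.998, -0.062, 0.0, 0.0]
ft_force: [0.0, 0.4, -1.7]
width: 0.0635
grip_force: 40.0
```

```bash
python3 -m crank '{"steps":[[[0,0.35,0],[0,0,0]],[[0,0.33,0],[0,0,0]],[[0,0,0],[0,0,0]],[[0,0,0],[0,0,0]],[[0,0,0],[0,0,0]],[[0,0,0],[0,0,0]]]}'; cat > g.py <<'E'
from h import *
import sys
lo,hi=float(sys.argv[1]),float(sys.argv[2]);B=np.radians(-7.3);d=np.array([np.cos(B),np.sin(B)]);n=np.array([-d[1],d[0]])
for nm,S0 in(("top",(.610,.2055)),("scene",(.6103,.2082))):
    c=cams.camera(nm);W=cloud(c);S=seg(W,.61,.207,.12,lo,hi,green(c["pixels"]))
    q=(S[:,:2]-S0);a=q@d*1e3;l=q@n*1e3
    print(nm,len(S),"al",np.percentile(a,[1,99]).round(1),"la",np.percentile(l,[2,98]).round(1),"slope",np.linalg.lstsq(np.c_[a,l,np.ones(len(a))],S[:,2]*1e3,rcond=None)[0].round(3))
    E=np.array([(s+2.5,)+tuple(np.percentile(l[(a>=s)&(a<s+5)],[2,98])) for s in range(-70,66,5) if ((a>=s)&(a<s+5)).sum()>6]);E=E[E[:,2]-E[:,1]>55]
    if len(E)>2: print(" left",np.polyfit(E[:,0],E[:,2],1).round(3),"right",np.polyfit(E[:,0],E[:,1],1).round(3),"mid",((E[:,1]+E[:,2])/2).mean().round(1),E[[0,-1],0])
    cv2.imwrite(f"pics/g_{nm}_{lo}.png",c["pixels"])
E
python3 g.py .12 .165
```

```text
time: 16.63
ee_pos: [0.5862, 0.2109, 0.1196]
eef_rot: [0.998, -0.061, -0.0, 0.0]
ft_force: [-0.0, -0.5, -1.0]
width: 0.0634
grip_force: 40.0
top 351 al [22.6 68.8] la [-29.2  28.8] slope [-1.40000e-02 -5.00000e-03  1.43066e+02]
scene 562 al [-0.2 69.1] la [-28.9  31.2] slope [-1.00000e-03  2.10000e-02  1.40982e+02]
 left [6.0000e-03 3.0438e+01] right [-1.9000e-02 -2.7619e+01] mid 1.1 [22.5 67.5]
```

```bash
python3 -m crank '{"steps":[[[0,-0.02,-0.3],[0,0,0]],[[0,0,-0.5],[0,0,0]],[[0,0,-0.6],[0,0,0]],[[0,0,-0.6],[0,0,0]],[[0,0,-0.5],[0,0,0]],[[0,0,-0.3],[0,0,0]],[[0,0,-0.2],[0,0,0]],[[0,0,0],[0,0,0]],[[0,0,0],[0,0,0]],[[0,0,0],[0,0,0]]]}'; python3 -m crank '{"steps":[[[0,0,0],[0,0,0]],[[0,0,0],[0,0,0]],[[0,0,0],[0,0,0]]]}'; python3 g.py .05 .085
```

```text
time: 17.57
ee_pos: [0.5867, 0.211, 0.0455]
eef_rot: [0.998, -0.061, 0.001, -0.0]
ft_force: [1.0, -0.1, -1.6]
width: 0.0633
grip_force: 40.0
time: 17.82
ee_pos: [0.5864, 0.2108, 0.0452]
eef_rot: [0.998, -0.061, 0.0, -0.0]
ft_force: [0.4, -0.5, -2.3]
width: 0.0633
grip_force: 40.0
top 293 al [22.7 68.2] la [-29.6  24.7] slope [-7.0000e-03  2.0000e-03  6.8357e+01]
scene 500 al [-1.8 68.4] la [-29.1  31.2] slope [-9.0000e-03  1.0000e-02  6.7328e+01]
 left [1.3000e-02 3.0182e+01] right [ -0.049 -26.336] mid 1.1 [22.5 67.5]
```

```bash
python3 -m crank '{"steps":[[[0,0,-0.06],[0,0,0]],[[0,0,-0.06],[0,0,0]],[[0,0,0],[0,0,0]],[[0,0,0],[0,0,0]],[[0,0,0],[0,0,0]]]}' |grep -E "pos|ft"; python3 -m crank '{"steps":[[[0,0,-0.03],[0,0,0]],[[0,0,0],[0,0,0]],[[0,0,0],[0,0,0]]]}' |grep -E "pos|ft"
```

```text
ee_pos: [0.5861, 0.2107, 0.0417]
ft_force: [0.3, -0.8, -1.2]
ee_pos: [0.5862, 0.2107, 0.0409]
ft_force: [0.2, -0.1, -1.9]
```

```bash
python3 -m crank '{"steps":[[[0,0,-0.02],[0,0,0]],[[0,0,0],[0,0,0]],[[0,0,0],[0,0,0]]]}' |grep -E "pos|ft";  python3 -m crank '{"steps":[[[0,0,-0.02],[0,0,0]],[[0,0,0],[0,0,0]],[[0,0,0],[0,0,0]]]}' |grep -E "pos|ft"
```

```text
ee_pos: [0.5862, 0.2107, 0.0405]
ft_force: [-0.5, -0.2, -1.5]
ee_pos: [0.5862, 0.2108, 0.04]
ft_force: [0.4, -0.4, -2.0]
```

```bash
python3 -m crank '{"steps":[[[0,0,-0.015],[0,0,0]],[[0,0,0],[0,0,0]],[[0,0,0],[0,0,0]]]}' |grep -E "pos|ft";  python3 -m crank '{"steps":[[[0,0,-0.015],[0,0,0]],[[0,0,0],[0,0,0]],[[0,0,0],[0,0,0]]]}' |grep -E "pos|ft"
```

```text
ee_pos: [0.5862, 0.2107, 0.0399]
ft_force: [-1.8, -0.9, 3.8]
ee_pos: [0.5863, 0.2107, 0.0399]
ft_force: [-4.0, -1.4, 7.3]
```

Contact made. I'll ease back a little, then release.

```bash
python3 -m crank '{"steps":[[[0,0,0.02],[0,0,0]],[[0,0,0],[0,0,0]],[[0,0,0],[0,0,0]]]}' |grep -E "pos|ft";  python3 -m crank '{"steps":[[[0,0,0],[0,0,0]],[[0,0,0],[0,0,0]],[[0,0,0],[0,0,0]]]}' 60 5 |grep -E "pos|ft|wid"; python3 -m crank '{"steps":[[[0,0,0],[0,0,0]],[[0,0,0],[0,0,0]],[[0,0,0],[0,0,0]],[[0,0,0],[0,0,0]],[[0,0,0],[0,0,0]],[[0,0,0],[0,0,0]]]}' 84 |grep -E "pos|ft|wid"; python3 g.py .05 .085
```

```text
ee_pos: [0.5862, 0.2108, 0.0399]
ft_force: [-1.6, -1.1, 3.5]
ee_pos: [0.5863, 0.2108, 0.0399]
ft_force: [-2.0, 0.0, 4.2]
width: 0.0635
ee_pos: [0.5861, 0.2107, 0.0396]
ft_force: [0.1, -0.2, -1.1]
width: 0.0833
top 290 al [22.7 68.6] la [-29.6  26.1] slope [ 4.0000e-03 -8.0000e-03  6.2596e+01]
scene 493 al [10.6 68.8] la [-29.1  31.2] slope [-5.0000e-03  6.0000e-03  6.2252e+01]
 left [ 0.03  29.292] right [-8.0000e-03 -2.8371e+01] mid 1.0 [22.5 67.5]
```

Released and level. I'll go straight up, back away and check.

```bash
python3 -m crank '{"steps":[[[0,0,0.2],[0,0,0]],[[0,0,0.4],[0,0,0]],[[0,0,0.8],[0,0,0]],[[0,0,0.8],[0,0,0]],[[0,0,0.8],[0,0,0]],[[0,0,0.8],[0,0,0]],[[-0.5,-0.8,0.5],[0,0,0]],[[-0.5,-0.8,0],[0,0,0]],[[-0.5,-0.8,0],[0,0,0]],[[-0.5,-0.8,0],[0,0,0]]]}' 87 |grep -E "pos|ft";python3 -m crank '{"steps":[[[-0.3,-0.9,0],[0,0,0]],[[-0.3,-0.9,0],[0,0,0]],[[-0.3,-0.9,0],[0,0,0]],[[-0.3,-0.9,0],[0,0,0]],[[0,-0.9,0],[0,0,0]],[[0,-0.9,0],[0,0,0]],[[0,-0.5,0],[0,0,0]],[[0,0,0],[0,0,0]]]}'|grep -E "pos|ft"; python3 g.py .05 .085
```

```text
ee_pos: [0.5358, 0.1302, 0.1485]
ft_force: [0.3, -0.5, 0.9]
ee_pos: [0.5063, -0.02, 0.1482]
ft_force: [-0.9, -0.7, 1.1]
top 1206 al [-69.2  67.4] la [-29.1  31.8] slope [ 2.0000e-03 -0.0000e+00  6.2939e+01]
 left [4.00e-03 3.13e+01] right [ 3.0000e-03 -2.7963e+01] mid 1.7 [-67.5  67.5]
scene 1118 al [-67.5  68.2] la [-29.5  31.4] slope [1.1000e-02 1.4000e-02 6.1657e+01]
 left [4.0000e-03 3.0607e+01] right [-3.000e-03 -2.841e+01] mid 1.1 [-67.5  67.5]
```

View pics/g_top_0.05.png

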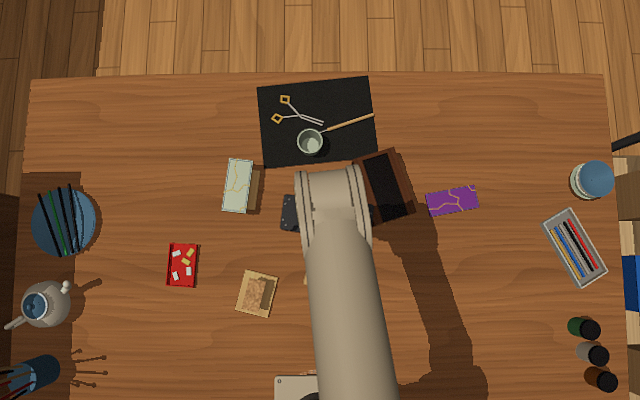

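The plate sits at (237,186) on the far stand, level, lengthwise and within about 1.5 mm of centre. The cup, at (310,141), and the tin, at (183,265), have not moved. The arm is clear.

```bash
python3 -c "
from h import *
print(ticket.close_job())"
```

```text
the job is handed in; nothing more can be done
None
```

The plate is on the far cork-topped stand, level, lengthwise and within about 1.5 mm of centre; it is released, the arm is clear, pressing force readings stayed at or below 10 N, and the job is handed in.

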